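# Hang the lens basket on the carrying stand and hold the stand up, level

## Robot

A 6-joint arm with a two-finger parallel gripper is mounted at the origin on a cart in front of the work surface, level with it; the furniture and walls round the work are solid. World frame = base frame: x ahead of the robot, y to its left, z up, the work surface at z = 0. Lengths are in m, angles in rad, forces in N, time in s.
With the tool pointing down it reaches from about 0.3 to 0.875 m from the base axis. Payload 4.2 kg.
Tool frame: the origin (TCP) lies midway between the tips of the shut fingers; the grasp point (between the pads) lies 19 mm behind it; z points along the fingers, y is the line along which they close (so a half turn about z gives the same grasp; the last joint's range is limited). The gripper opens to 85 mm and grips with 20 to 120 N. Pads are 22 mm wide; open, the fingers measure 114 mm over their backs; the gripper's body (76 mm by 85 mm) begins 54 mm behind the grasp point. The pads swing forward as they close: fully open they stand 13 mm farther back than shut.
Start: joints at [1.169, 0.32, 1.565, -0, 1.257, -0.02], TCP at [0.214, 0.534, 0.231] pointing down, gripper open.
Joint ranges: [-3.11, 3.11], [-0.84, 2.01], [0.21, 2.61], [-1.34, 4.49], [0.05, 2.63], [-2.56, 2.56]. Speed limits (rad/s): [2.57, 2.57, 3.14, 3.14, 3.14, 3.14].

## Interface

Orientations are given as [roll, pitch, yaw] about the fixed x, y, z axes, in that order (R = Rz(yaw) Ry(pitch) Rx(roll)).
In Python, from bench import manip, cams gives the robot as it stands.
- The arm moves only by the tool drive_tool, never from a script. Its argument "deltas" is one flat list of numbers, 5 for each row, row after row: the shift along the tool's x, y, z in cm, then the turn about the tool's z in rad, then the opening, from 0 (shut) to 1 (fully open). In form: [dx, dy, dz, roll, claw, dx, dy, dz, roll, claw, ...]. A call has 1 to 10 rows; each row shifts and turns the commanded pose from where the row before left it, along the tool's axes as they then stand; what a row does not reach is not made up. A row lasts 1/10 s, in which the tool goes at most 50 mm and 8.59 degrees, less where a joint would pass 70% of its speed; a pose out of reach is approached as far as the arm can. A call with a gripper value outside its range is refused whole. The fingers move at their own pace and stop on an object; the grip force is fixed at half the most. Time passes only in rows, so rows that do not move let the fingers close. It gives the time, the measured TCP pose, the force, the opening and the grip force at its end, in the units of the state.
- manip.get_state(): the state, without advancing time (a new reading comes with each control period).
- cams.read_camera(name): name is "side" or "top"; returns a dict with "image" (400x640x3 uint8, red, green, blue), "fx", "fy", "cx", "cy" (pixels), "rvec" (rotation vector, rad) and "tvec" (3), from world to camera coordinates, as OpenCV has them. Camera axes: x right, y down, z forward; pixel columns grow to the right and rows downward; lengths in m; the calibration is good to about 2 mm. A picture is of the moment at which its call begins. There is no depth.
- manip.hand_in(): hands the job in; it is judged then, once.
Trained networks look in a picture, given as the dict that the camera call returned (one of the last four; its "shot" number tells which), for a name from the list of things; names that differ only in an ending like _2 or _b are one class to them, and where a whole thing is asked for, a point or a joint stands for the part that bears it (a point fixed in the world has none). Each returns a list of dicts, best first, with "confidence" (0 to 1); they miss things now and then, are a little off and sometimes report something else, mostly with a low value. They report only what shows in the picture. A call takes as long as a camera call. They do not tell look-alikes from the thing itself.
- cams.search_frame(query, picture): "location" ([x, y, z] in m, in world coordinates, good to about 4 mm: the middle of the surface that is visible of it).
- cams.regions_of(query, picture): "region" (400x640 bool, what is visible of it).
The state is a dict: "time_s": time; "joint_positions": joint angles; "dq": joint speeds; "tau": joint torques, N m; "tool_pos": TCP position; "orientation": TCP orientation; "contact_force": force on the tool from outside, world axes, zero at the start; "ft_torque": the same for the moment, N m; "gripper_width": finger opening in m; "grasp_force": force on a finger pad.
Only numpy, scipy, OpenCV 4.12 (cv2) and the standard library are available. Lean on these libraries where they do the work, as an engineer would, in place of code of your own. Each camera call takes 0.05 s, during which the arm holds its last target. There are 200 camera calls.

## Task

Get the lens ready to be carried away: hang the small basket with the lens in it by its bail on the hook of the blue-based carrying stand and let go of it, then take the stand by its grip on top and lift it straight up, about 8 cm clear of the bench. Finish while holding it there, still and level, with the basket hanging from the hook and the lens in it; never tip the basket or the stand, and leave the bottle, the jars and the stone case where they are.

Things in the scene. Friction and masses are not known exactly. Their poses are not given: they have to be found in the camera images.
- carrier: Loose carrying stand, 0.6 kg: blue base plate 120 x 100 mm and 15 mm high, a 14 mm steel post, and a black grip with orange ends on top of the post. Origin on its underside directly below the post; z up. The base reaches from x = -35 to x = +85 mm, y = +-50 mm. The two-pronged hook points along its own -x; with the basket hung it balances under the grip.
- carrier_grip (a point): Centre of the stand's grip, 219 mm above the stand's origin; axes as the stand's. The grip is a rubber bar 20 mm thick (x), 72 mm long (y), 38 mm high with 40 mm high ends, its underside 200 mm and its top 238 mm above the underside of the stand.
- hook_seat (a point): Where the centre of the basket's bail bar rests on the hook, the bar lying along y across both prongs: 100 mm from the post along the stand's -x, 126 mm above the stand's origin; axes as the stand's. The trough here is flat for 24 mm in x; toward the post the prong tops rise to 8 mm above this point. Prong undersides are nowhere lower than 12 mm below it.
- hook_tips (a point): Midway between the upturned ends of the hook's two parallel prongs (8 mm thick, at y = +-12 mm), 124 mm from the post along the stand's -x and 136 mm above its origin; the prongs end 4 mm above this point. The prongs must pass between bar and basket: bring the basket in from beyond the tips, bar above them, toward the post, then lower it.
- basket: Loose aluminium basket, 0.1 kg, open on top, 86 (x) x 74 (y) x 28 mm high, walls 3 mm, inner floor 3 mm above its underside, with a rigid steel bail: 8 mm uprights at x = 0, y = +-37 mm and a horizontal bar along y. Origin at the centre of its underside, z up. It looks the same after a half turn.
- basket_bar (a point): Centre of the bail's bar (8 mm thick, along the basket's y), 100 mm above the basket's underside; axes as the basket's. 60 mm free between the bar's ends, 68 mm free height between bar and basket rim.
- basket_tab (a point): Centre of the red grip tab on top of the bar, 121 mm above the basket's underside: 14 mm (x) x 24 mm (y), it stands from the bar up to 140 mm above the underside. Axes as the basket's.
- lens: Clear white spectacle lens lying loose in the basket, 34 x 50 x 5 mm, 15 g. Origin at the centre of its underside.
- mist_bottle: Bystander: small pump bottle with blue label, 41 mm wide, 148 mm high, origin under its centre. Leave alone.
- stone_case: Bystander: black case with grey whetstone, 78 x 126 x 24 mm, origin under its centre. Leave alone.
- jar_red: Bystander: jar with red lid, 62 mm wide, 94 mm high, origin under its centre. Leave alone.
- jar_yellow: Bystander: jar with yellow lid, 67 mm wide, 98 mm high, origin under its centre. Leave alone.
Mind the look-alikes: they are no part of the job. Leave any pink look-alike of the lens alone.

How it is judged:
By the outcome, as a careful person would: the job done as asked, in the order asked, and still so for the second after the job is handed in, while the arm keeps its last pose, push and grip.
It also fails if it takes over 67 s, if anything falls off the work surface, if the arm or the gripper's body presses on something with over 40 N, if the wrist force passes 120 N, or if a joint passes its speed limit or range.

## Working session

There is one attempt and no reset: what is moved stays moved. The work goes in short steps, Python scripts to look and compute and a tool call to move; the robot and the scene stay as the last step left them, time stands still between calls to the robot, and variables do not carry over. Pictures are saved under pics/ and viewed, at most 10 in all, crops included, and the job is handed in when it is done.

Besides the shell and the picture viewer there is one more tool, called as name(argument=value, ...), one argument or row to a line, values as JSON. drive_tool: Moves the arm, as the interface text tells. Its arguments: {"type":"object","properties":{"deltas":{"type":"array"}},"required":["deltas"]}

```bash
mkdir -p pics; cat > h.py <<'E'
import numpy as np, cv2
from bench import manip, cams
def save(p,name,crop=None,s=1):
    im=p["image"][:,:,::-1]
    if crop: im=im[crop[1]:crop[3],crop[0]:crop[2]]
    cv2.imwrite("pics/"+name,cv2.resize(im,None,fx=s,fy=s,interpolation=cv2.INTER_CUBIC))
def P(p):
    R=cv2.Rodrigues(np.array(p["rvec"],float))[0]; K=np.array([[p["fx"],0,p["cx"]],[0,p["fy"],p["cy"]],[0,0,1]])
    return K@np.c_[R,np.array(p["tvec"],float)]
def proj(p,X):
    q=P(p)@np.r_[X,1]; return q[:2]/q[2]
def tri(p1,u1,p2,u2):
    X=cv2.triangulatePoints(P(p1),P(p2),np.array(u1,float).reshape(2,1),np.array(u2,float).reshape(2,1))[:,0]; return X[:3]/X[3]
def onz(p,u,z):
    M=P(p); A=np.c_[M[:,0],M[:,1],-np.array([u[0],u[1],1])]; return np.linalg.solve(A,-(M[:,2]*z+M[:,3]))[:2]
E
python3 - <<'E'
from h import *
ps={n:cams.read_camera(n) for n in("side","top")}
for n,p in ps.items():
    save(p,n+"0.png")
    R=cv2.Rodrigues(np.array(p["rvec"],float))[0]; print(n,"cam at",-R.T@p["tvec"],p["fx"])
    for q in["carrier","carrier_grip","hook_seat","hook_tips","basket","basket_bar","basket_tab","lens","mist_bottle","stone_case","jar_red","jar_yellow"]:
        for r in cams.search_frame(q,p)[:3]: print(n,q,np.round(r["location"],3),round(r["confidence"],2),np.round(proj(p,r["location"])))
s=manip.get_state();print(s["time_s"],s["tool_pos"],s["orientation"],s["gripper_width"])
E
```

```text
side cam at [ 0.0283314  -0.39134387  1.30644891] 499.6523106789919
side carrier [0.592 0.142 0.014] 0.93 [282. 217.]
side carrier_grip [0.585 0.14  0.012] 0.63 [281. 219.]
side hook_seat [0.591 0.139 0.016] 0.78 [282. 217.]
side hook_tips [0.587 0.145 0.013] 0.64 [280. 218.]
side basket [ 0.642 -0.13   0.018] 0.97 [367. 252.]
side basket_bar [ 0.64  -0.13   0.015] 0.66 [366. 253.]
side basket_tab [ 0.641 -0.129  0.017] 0.67 [366. 252.]
side lens [ 0.59  -0.247  0.004] 0.72 [391. 290.]
side lens [ 0.645 -0.135  0.004] 0.58 [368. 255.]
side mist_bottle [ 0.501 -0.334  0.094] 0.98 [407. 322.]
side mist_bottle [ 0.794 -0.054  0.088] 0.65 [376. 190.]
side stone_case [0.486 0.337 0.025] 0.89 [209. 207.]
side jar_red [0.79  0.069 0.084] 0.8 [340. 172.]
side jar_yellow [ 0.797 -0.053  0.088] 0.76 [376. 189.]
top cam at [5.16649573e-01 9.14530350e-04 1.34164390e+00] 420.15986836074893
top carrier [0.594 0.138 0.014] 0.58 [287. 214.]
top carrier_grip [0.594 0.142 0.016] 0.64 [285. 214.]
top hook_seat [0.598 0.138 0.015] 0.92 [287. 213.]
top hook_seat [0.489 0.344 0.03 ] 0.39 [220. 248.]
top hook_tips [0.593 0.145 0.011] 0.88 [284. 215.]
top basket [ 0.641 -0.131  0.002] 0.78 [371. 199.]
top basket_bar [ 0.64 -0.13  0.  ] 0.69 [371. 200.]
top basket_tab [ 0.642 -0.134  0.005] 0.66 [372. 199.]
top lens [ 0.639 -0.131  0.006] 0.41 [371. 200.]
top mist_bottle [ 0.511 -0.321  0.094] 0.61 [439. 240.]
top stone_case [0.494 0.345 0.025] 0.84 [220. 246.]
top stone_case [ 0.513 -0.32   0.094] 0.39 [439. 239.]
top stone_case [0.593 0.145 0.02 ] 0.33 [284. 214.]
top jar_red [0.795 0.078 0.089] 0.78 [304. 146.]
top jar_red [ 0.64  -0.132  0.004] 0.29 [371. 200.]
top jar_yellow [ 0.797 -0.049  0.096] 0.97 [346. 145.]
1.3 [0.21422949 0.53358573 0.23134187] [ 3.14152230e+00 -2.91641125e-06  2.75978242e+00] 0.08529343206655174
```

```bash
python3 - <<'E'
from h import *
for n in("side","top"):
    p=cams.read_camera(n); np.save(n+"1.npy",p,allow_pickle=True)
    c=(190,120,450,320) if n=="side" else (190,110,470,290)
    save(p,n+"_c.png",c,800/(c[2]-c[0])*.99 if n=="top" else 2.9)
E
```

```text
(no output)
```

View pics/side_c.png

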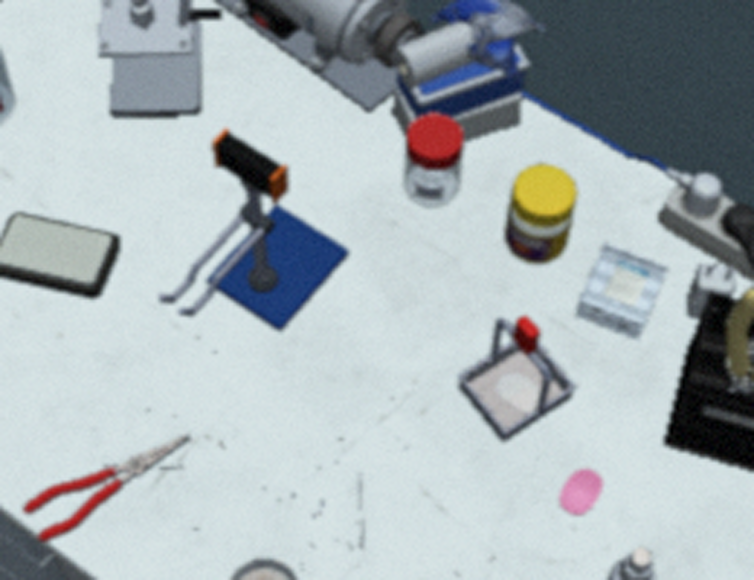

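View pics/top_c.png

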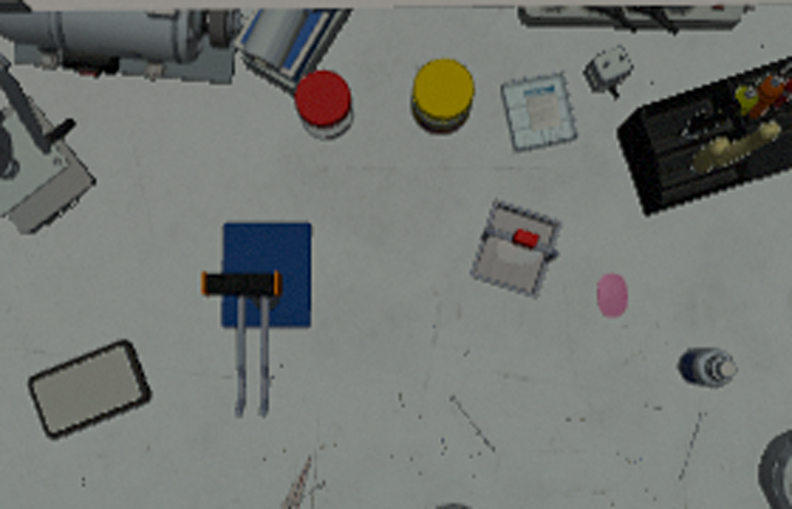

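The real lens is the clear white one in the basket, at side (369,254) and top (371,203). The pink one at side (391,290) / top (406,214) is the look-alike lying on the bench. The tab is at top (375.6,194) / side (372,235). The stand is roughly axis-aligned with its hook along -x, and the prong tips are at about top (275,256) and (283,256).

```bash
python3 - <<'E'
from h import *
from scipy.optimize import least_squares
S=np.load("side1.npy",allow_pickle=True).item();T=np.load("top1.npy",allow_pickle=True).item()
def comps(p,lo,hi,box):
    h=cv2.cvtColor(p["image"],cv2.COLOR_RGB2HSV); m=cv2.inRange(h,lo,hi)
    z=np.zeros_like(m); z[box[1]:box[3],box[0]:box[2]]=m[box[1]:box[3],box[0]:box[2]]
    n,_,st,c=cv2.connectedComponentsWithStats(z); return [(np.round(c[i],1),st[i,4]) for i in range(1,n) if st[i,4]>3]
print("tab",comps(S,(0,120,60),(8,255,255),(350,220,395,260)),comps(T,(0,120,60),(8,255,255),(360,180,395,215)))
print("orange",comps(S,(5,120,60),(20,255,255),(255,155,300,195)),comps(T,(5,120,60),(20,255,255),(255,195,300,225)))
t=lambda u:(u[0]/2.829+190,u[1]/2.829+110); s=lambda u:(u[0]/2.9+190,u[1]/2.9+120)
print("tips",[tri(T,t(a),S,s(b)).round(4) for a,b in (((240,412),(167,298)),((264,412),(188,311)))])
print("plate",[onz(T,t(a),.015).round(4) for a in((223,223),(311,223),(311,327),(222,327))],[onz(S,s(a),.015).round(4) for a in((347,252),(281,328))])
c=np.array([onz(T,t(a),.028) for a in((497,202),(560,222),(537,296),(473,275))]);print("rim top",c.round(4),c.mean(0))
c2=np.array([onz(S,s(a),.028) for a in((461,385),(505,437),(573,390))]);print("rim side",c2.round(4))
for nm,p in(("top",T),("side",S)):
  for X in ([.643,-.131,.1],): print(nm,proj(p,np.array(X)))
E
```

```text
tab [(array([371.2, 234.5]), np.int32(44))] [(array([375.4, 193.5]), np.int32(33))]
orange [(array([265.5, 167.5]), np.int32(12)), (array([285.3, 182.2]), np.int32(39))] [(array([261.5, 209.5]), np.int32(16)), (array([287.2, 208.9]), np.int32(10))]
tips [array([0.4699, 0.1572, 0.1334]), array([0.4702, 0.1323, 0.1343])]
plate [array([0.6751, 0.1949]), array([0.6745, 0.0957]), array([0.5576, 0.0956]), array([0.5581, 0.1951])] [array([0.6697, 0.0951]), array([0.5569, 0.095 ])]
rim top [[ 0.6952 -0.1124]
 [ 0.6723 -0.1819]
 [ 0.5902 -0.1551]
 [ 0.6139 -0.0848]] [ 0.64290643 -0.13355095]
rim side [[ 0.6057 -0.0921]
 [ 0.5845 -0.1577]
 [ 0.6663 -0.184 ]]
top [374.25193654 195.52618   ]
side [369.93414601 238.59933849]
```

```bash
python3 - <<'E'
from h import *
S=np.load("side1.npy",allow_pickle=True).item();T=np.load("top1.npy",allow_pickle=True).item()
X=tri(T,(375.4,193.5),S,(371.2,234.5));print("tab",X.round(4),proj(T,X)-[375.4,193.5],proj(S,X)-[371.2,234.5])
for a,b in(((261.5,209.5),(265.5,167.5)),((287.2,208.9),(285.3,182.2))):
    X=tri(T,a,S,b);print("grip",X.round(4),proj(T,X)-a)
print("grip by top at z=.239",onz(T,(261.5,209.5),.239),onz(T,(287.2,208.9),.239))
E
```

```text
tab [ 0.6463 -0.1316  0.1192] [-0.26974652  0.22076132] [ 0.26431569 -0.0296262 ]
grip [0.5939 0.1833 0.2282] [-0.17336659  0.13999323]
grip [0.5954 0.1171 0.2143] [-0.52435196  0.42702756]
grip by top at z=.239 [0.59356325 0.18104592] [0.59478541 0.11320588]
```

drive_tool(
  deltas=[0,0,-2,-0.06,1,0,0,-2,0,1,-3.4,-2.7,0,0,1,-3.4,-2.7,0,0,1,-3.4,-2.7,0,0,1,-3.4,-2.7,0,0,1,-3.4,-2.7,0,0,1,-3.4,-2.7,0,0,1,-3.4,-2.7,0,0,1,-3.4,-2.7,0,0,1],
)

```text
time_s: 2.4
tool_pos: [0.4046, 0.2411, 0.2716]
orientation: [3.141, 0.001, 2.82]
contact_force: [1.0, 0.7, -0.0]
gripper_width: 0.0853
grasp_force: 0.0
```

drive_tool(
  deltas=[-3.4,-2.7,0,0,1,-3.4,-2.7,0,0,1,-3.4,-2.7,0,0,1,-3.4,-2.7,0,0,1,-3.4,-2.7,0,0,1,-3.4,-2.7,0,0,1,-3.4,-2.7,0,0,1,-3.4,-2.7,0,0,1,-3,-2.5,0,0,1,0,0,0,0,1],
)

```text
time_s: 3.4
tool_pos: [0.6162, -0.0856, 0.2702]
orientation: [-3.14, 0.001, 2.815]
contact_force: [0.6, 0.8, 0.0]
gripper_width: 0.0856
grasp_force: 0.0
```

drive_tool(
  deltas=[-2,-1.8,0,0,1,-2.1,-1.7,0,0,1,0,0,2,0,1,0,0,3,0,1,0,0,3,0,1,0,0,3,0,1,0,0,0,0,1,0,0,0,0,1],
)

```text
time_s: 4.2
tool_pos: [0.6421, -0.1271, 0.1618]
orientation: [3.141, -0.0, 2.82]
contact_force: [0.2, -0.8, 0.6]
gripper_width: 0.0851
grasp_force: 0.0
```

```bash
python3 - <<'E'
from h import *
p=cams.read_camera("side"); save(p,"g1.png",(310,180,430,290),5)
q=cams.read_camera("top"); s=manip.get_state()
print(s["tool_pos"],s["orientation"],s["joint_positions"])
print(proj(p,np.array(s["tool_pos"])-[0,0,.04]), proj(p,s["tool_pos"]))
E
```

```text
[ 0.64320987 -0.12752195  0.16355574] [3.14098987 0.00371733 2.82009445] [-2.13355447e-01  4.88799754e-01  1.46960167e+00  2.14238358e-04
  1.17943057e+00 -1.46273604e+00]
[369.72746502 233.73318133] [371.17216931 226.395797  ]
```

View pics/g1.png

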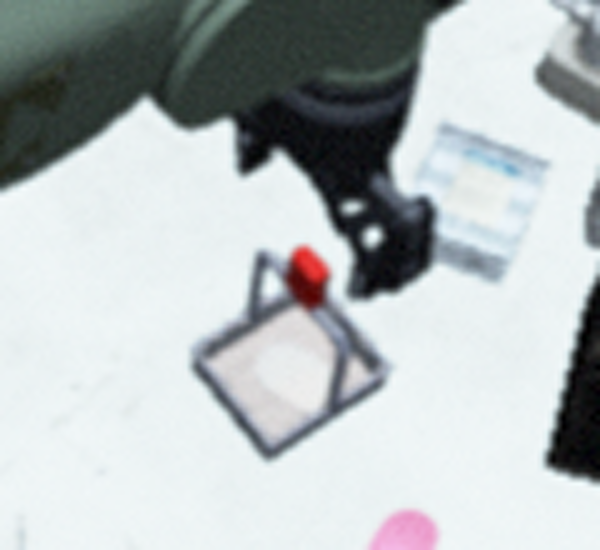

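The crop shows the tab at side (371.5,236) between the open fingers, with the tool about 4 mm short of it. I'll correct that, lower and grip.

drive_tool(
  deltas=[-0.3,-0.4,1,0,1,0,0,2,0,1,0,0,1.5,0,1,0,0,0.8,0,1,0,0,0,0,1,0,0,0,0,1],
)

```text
time_s: 4.9
tool_pos: [0.6442, -0.1326, 0.109]
orientation: [3.141, 0.001, 2.82]
contact_force: [0.3, 0.4, 0.6]
gripper_width: 0.0853
grasp_force: 0.0
```

drive_tool(
  deltas=[0,0,0,0,0,0,0,0,0,0,0,0,0,0,0,0,0,0,0,0,0,0,0,0,0,0,0,0,0,0,0,0,0,0,0,0,0,0,0,0,0,0,0,0,0,0,0,0,0,0],
)

```text
time_s: 5.9
tool_pos: [0.6439, -0.1322, 0.1087]
orientation: [3.141, 0.001, 2.82]
contact_force: [0.1, 1.3, 3.3]
gripper_width: 0.0233
grasp_force: 59.1
```

drive_tool(
  deltas=[0,0,-0.3,0,0,0,0,-0.6,0,0,0,0,-1,0,0,0,0,-1,0,0,0,0,-1,0,0,0,0,-1,0,0,0,0,-1,0,0,0,0,-0.5,0,0,0,0,-0.2,0,0,0,0,0,0,0],
)

```text
time_s: 6.9
tool_pos: [0.6436, -0.1324, 0.1744]
orientation: [3.141, 0.0, 2.82]
contact_force: [-0.5, -0.7, -1.7]
gripper_width: 0.0231
grasp_force: 58.8
```

```bash
python3 - <<'E'
from h import *
p=cams.read_camera("side"); save(p,"g2.png",(310,170,430,280),5)
s=manip.get_state(); print(s["tool_pos"],s["contact_force"],s["ft_torque"],s["gripper_width"])
E
```

```text
[ 0.64345022 -0.13231618  0.17402892] [ 0.58287596 -0.48612875 -1.68364269] [ 0.02086224 -0.05680136 -0.07308908] 0.02311459323374722
```

View pics/g2.png

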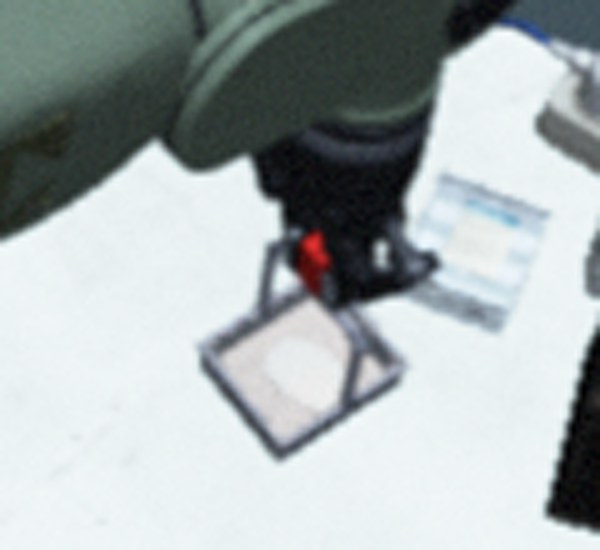

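The basket hangs level from the gripper with the clear lens in it. I'll carry it around to a point beyond the hook tips.

drive_tool(
  deltas=[0.5,0,0,0,0,1,0.1,0,0,0,1.5,0.1,0,0,0,2,0.2,0,0,0,2,0.2,0,0,0,2,0.2,0,0,0,2,0.2,0,0,0,2,0.2,0,0,0,2,0.2,0,0,0,2,0.2,0,0,0],
)

```text
time_s: 7.95
tool_pos: [0.4856, -0.0628, 0.1741]
orientation: [3.142, -0.001, 2.82]
contact_force: [-0.5, 0.9, -1.4]
gripper_width: 0.0231
grasp_force: 58.8
```

drive_tool(
  deltas=[2,0.2,0,0,0,2,0.2,0,0,0,2,0.1,0,0,0,1.5,0.1,0,0,0,0.8,0,0,-0.04,0,0,0,0,-0.08,0,0,0,0,-0.08,0,0,0,0,-0.08,0,0,0,0,-0.04,0,0,0,0,0,0],
)

```text
time_s: 8.95
tool_pos: [0.4101, -0.0313, 0.1743]
orientation: [3.141, 0.0, 3.14]
contact_force: [-0.5, 0.2, -1.2]
gripper_width: 0.0231
grasp_force: 58.8
```

drive_tool(
  deltas=[0,0.5,0,0,0,0,1.2,0,0,0,0,2,0,0,0,0,2.5,0,0,0,0,2.5,0,0,0,0,2.5,0,0,0,0,2.5,0,0,0,0,2,0,0,0,0,1.2,0,0,0,0,0.6,0,0,0],
)

```text
time_s: 9.95
tool_pos: [0.4106, 0.1448, 0.1743]
orientation: [3.141, -0.0, 3.141]
contact_force: [0.3, -0.7, -0.5]
gripper_width: 0.0227
grasp_force: 59.0
```

drive_tool(
  deltas=[0,0.2,0,0,0,0,0,0,0,0,0,0,0,0,0],
)

```text
time_s: 10.25
tool_pos: [0.4109, 0.1449, 0.1743]
orientation: [-3.141, -0.0, 3.139]
contact_force: [0.9, 0.8, -0.7]
gripper_width: 0.0233
grasp_force: 59.0
```

```bash
python3 - <<'E'
from h import *
p=cams.read_camera("side"); save(p,"g3.png",(200,150,360,270),5)
s=manip.get_state(); print(s["tool_pos"],s["orientation"],s["joint_positions"])
X=np.array(s["tool_pos"]); print(proj(p,X-[0,0,.009]))
E
```

```text
[0.41088317 0.14490105 0.17430578] [-3.14144115e+00 -7.77951288e-05  3.13878777e+00] [ 3.12729708e-01  1.50441192e-01  1.95110373e+00 -1.38995167e-04
  1.04016870e+00 -1.25519139e+00]
[234.47974911 234.85455683]
```

View pics/g3.png

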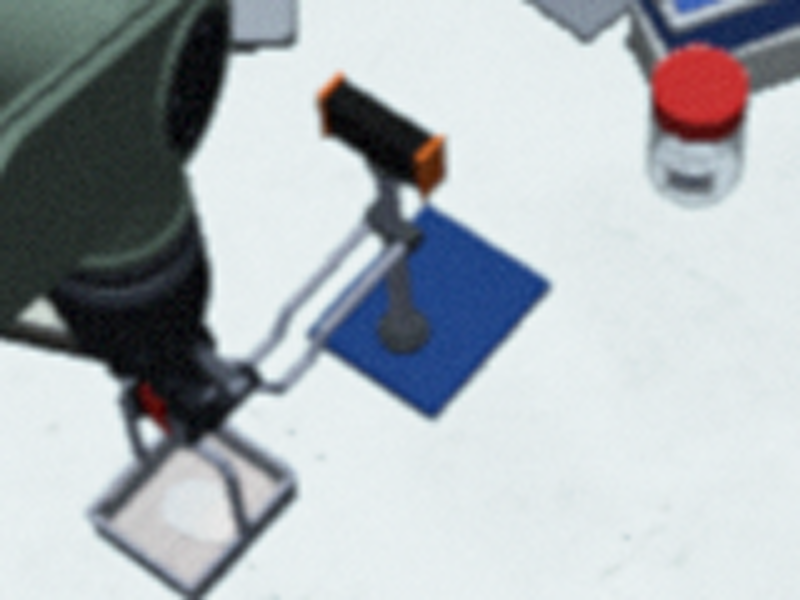

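drive_tool(
  deltas=[-0.5,0,0,0,0,-1,0,0,0,0,-1.2,0,0,0,0,-1.2,0,0,0,0,-1.2,0,0,0,0,-1.2,0,0,0,0,-1,0,0,0,0,-0.6,0,0,0,0,-0.3,0,0,0,0,0,0,0,0,0],
)

```text
time_s: 11.3
tool_pos: [0.493, 0.1454, 0.1742]
orientation: [3.142, -0.0, 3.14]
contact_force: [-1.3, -0.2, -0.9]
gripper_width: 0.0229
grasp_force: 59.0
```

```bash
python3 - <<'E'
from h import *
p=cams.read_camera("side"); save(p,"g4.png",(210,150,330,250),6)
s=manip.get_state(); print(s["tool_pos"],s["orientation"],s["contact_force"])
E
```

```text
[0.49265251 0.14531126 0.17422642] [-3.14157018e+00 -5.86958242e-04  3.13977595e+00] [-0.34846071  0.29587333 -0.71068011]
```

View pics/g4.png

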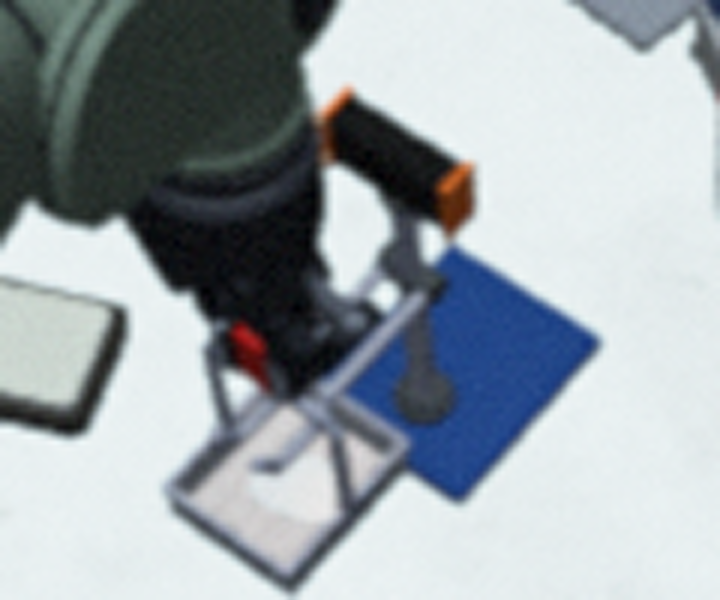

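The prongs are inside the bail with the bar above them. I'll lower slowly and watch the force, because pressing hard would tip the stand.

drive_tool(
  deltas=[0,0,0.5,0,0,0,0,0.8,0,0,0,0,0.8,0,0,0,0,0.6,0,0,0,0,0.4,0,0,0,0,0.2,0,0,0,0,0.1,0,0,0,0,0,0,0,0,0,0,0,0],
)

```text
time_s: 12.25
tool_pos: [0.4931, 0.1454, 0.1406]
orientation: [3.141, 0.001, 3.14]
contact_force: [0.0, 0.7, -1.5]
gripper_width: 0.0229
grasp_force: 59.0
```

drive_tool(
  deltas=[0,0,0.1,0,0,0,0,0.1,0,0,0,0,0,0,0],
)

```text
time_s: 12.55
tool_pos: [0.4928, 0.1453, 0.1382]
orientation: [3.142, -0.0, 3.14]
contact_force: [0.4, 0.9, -2.0]
gripper_width: 0.023
grasp_force: 59.0
```

drive_tool(
  deltas=[0,0,0.1,0,0,0,0,0,0,0,0,0,0,0,0],
)

```text
time_s: 12.85
tool_pos: [0.4929, 0.1454, 0.1373]
orientation: [3.142, -0.0, 3.14]
contact_force: [0.2, -0.0, -2.2]
gripper_width: 0.023
grasp_force: 59.0
```

drive_tool(
  deltas=[0,0,0.1,0,0,0,0,0,0,0,0,0,0,0,0],
)

```text
time_s: 13.15
tool_pos: [0.4929, 0.1453, 0.1363]
orientation: [3.142, -0.0, 3.14]
contact_force: [0.0, -0.5, -0.3]
gripper_width: 0.0228
grasp_force: 59.0
```

drive_tool(
  deltas=[0,0,0.1,0,0,0,0,0,0,0,0,0,0,0,0],
)

```text
time_s: 13.45
tool_pos: [0.4929, 0.1454, 0.1353]
orientation: [3.142, -0.0, 3.14]
contact_force: [-0.7, -0.8, -1.4]
gripper_width: 0.0228
grasp_force: 59.0
```

drive_tool(
  deltas=[0,0,0.1,0,0,0,0,0,0,0],
)

```text
time_s: 13.65
tool_pos: [0.493, 0.1454, 0.1343]
orientation: [3.141, 0.0, 3.14]
contact_force: [0.5, -0.2, -0.5]
gripper_width: 0.0233
grasp_force: 59.0
```

```bash
cat >> h.py <<'E'
def force(n=6):
    f=[];
    for i in range(n): p=cams.read_camera("side"); f.append(manip.get_state()["contact_force"])
    s=manip.get_state(); print(s["time_s"],np.round(s["tool_pos"],4),np.mean(f,0).round(2)); return p
E
python3 -c "
from h import *
force()"
```

```text
13.95 [0.4929 0.1454 0.1343] [ 0.12 -0.17 -1.  ]
```

drive_tool(
  deltas=[0,0,0.1,0,0,0,0,0,0,0],
)

```text
time_s: 14.15
tool_pos: [0.4927, 0.1454, 0.1338]
orientation: [3.141, -0.0, 3.14]
contact_force: [-2.3, -0.4, 4.1]
gripper_width: 0.023
grasp_force: 59.7
```

```bash
python3 -c "
from h import *
p=force(); save(p,'g5.png',(210,150,330,250),6)"
```

```text
14.45 [0.4928 0.1454 0.1337] [-2.11 -0.56  4.89]
```

View pics/g5.png

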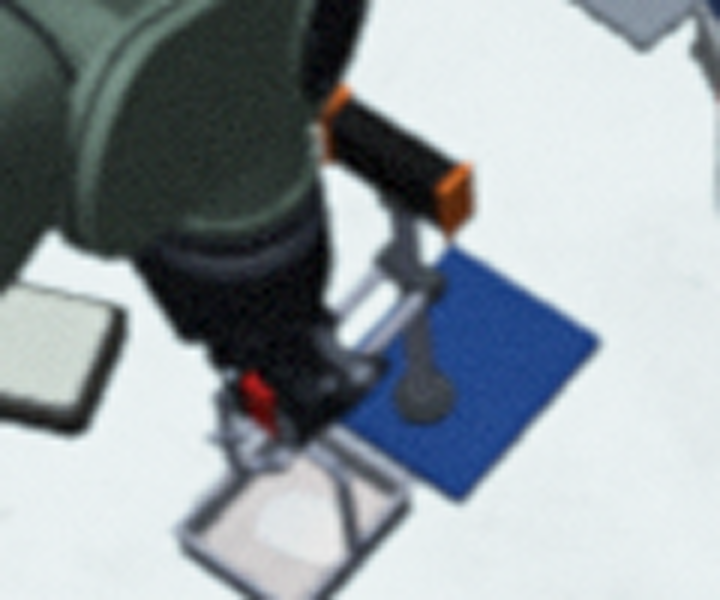

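Bar contact is at TCP z of about 0.134. I'll ease off half a millimetre, then open.

drive_tool(
  deltas=[0,0,-0.05,0,0,0,0,0,0,0,0,0,0,0,0],
)

```text
time_s: 14.75
tool_pos: [0.4929, 0.1454, 0.1339]
orientation: [3.141, 0.0, 3.14]
contact_force: [-1.4, 0.3, 3.9]
gripper_width: 0.0231
grasp_force: 59.6
```

```bash
python3 -c "
from h import *
force()"
```

```text
15.05 [0.4929 0.1454 0.1338] [-2.17  0.22  3.61]
```

drive_tool(
  deltas=[0,0,-0.05,0,0,0,0,0,0,0,0,0,0,0,0],
)

```text
time_s: 15.35
tool_pos: [0.4931, 0.1454, 0.1341]
orientation: [3.141, 0.0, 3.14]
contact_force: [0.2, 0.7, 1.0]
gripper_width: 0.0229
grasp_force: 59.3
```

```bash
python3 -c "
from h import *
force()"
```

```text
15.65 [0.493  0.1454 0.1342] [-0.12  0.19  0.75]
```

drive_tool(
  deltas=[0,0,0,0,0.3,0,0,0,0,0.35,0,0,0,0,0.4,0,0,0,0,0.5,0,0,0,0,0.6,0,0,0,0,0.6,0,0,0,0,0.6],
)

```text
time_s: 16.35
tool_pos: [0.4929, 0.1454, 0.1343]
orientation: [3.142, 0.0, 3.14]
contact_force: [0.3, -0.5, -0.5]
gripper_width: 0.051
grasp_force: 0.0
```

drive_tool(
  deltas=[0,0,-0.5,0,0.6,0,0,-1,0,0.6,0,0,-2,0,0.6,0,0,-3,0,0.6,0,0,-3,0,0.6,0,0,-3,0,0.6,0,0,-3,0,0.8,0,0,-2,0,1,0,0,0,0,1],
)

```text
time_s: 17.25
tool_pos: [0.4943, 0.1457, 0.3133]
orientation: [3.139, 0.008, 3.14]
contact_force: [0.8, 0.0, 0.7]
gripper_width: 0.085
grasp_force: 0.0
```

```bash
python3 - <<'E'
from h import *
p=cams.read_camera("side"); save(p,"g6.png",(210,140,330,250),5)
t=cams.read_camera("top"); np.save("top2.npy",t,allow_pickle=True); np.save("side2.npy",p,allow_pickle=True)
s=manip.get_state(); print(s["tool_pos"],s["orientation"],s["contact_force"],s["gripper_width"])
E
```

```text
[0.49269726 0.14527849 0.3095271 ] [3.14135904e+00 6.22876705e-04 3.13975996e+00] [ 0.02825087 -0.50716586 -1.06098301] 0.08560096499912136
```

View pics/g6.png

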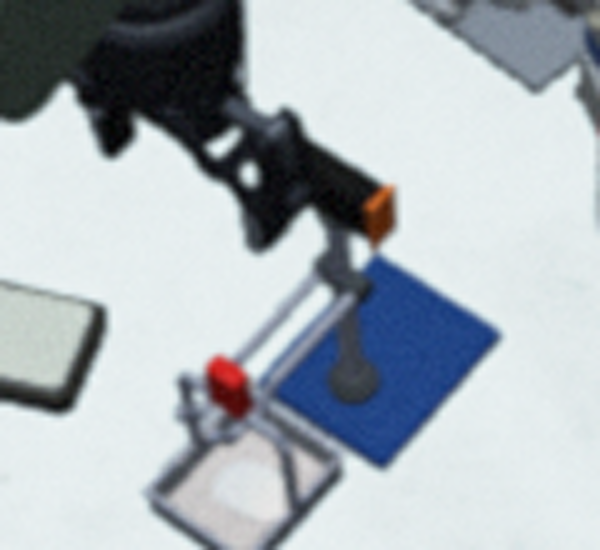

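The basket hangs from both prongs with the lens in it. I'll turn the tool a quarter turn and go to the grip.

drive_tool(
  deltas=[0,0,0,0.14,1,0,0,0,0.14,1,0,0,0,0.14,1,0,0,0,0.14,1,0,0,0,0.14,1,0,0,0,0.14,1,0,0,0,0.14,1,0,0,0,0.14,1,0,0,0,0.14,1,0,0,0,0.14,1],
)

```text
time_s: 18.35
tool_pos: [0.4921, 0.1451, 0.3075]
orientation: [-3.138, 0.0, 1.734]
contact_force: [-0.8, -0.0, -0.0]
gripper_width: 0.0854
grasp_force: 0.0
```

drive_tool(
  deltas=[0,0,0,0.14,1,0,0,0,0.03,1,0,2,0,0,1,0,3,0,0,1,0,3,0,0,1,0,2.1,0,0,1,0,0,0,0,1,0,0,0,0,1],
)

```text
time_s: 19.15
tool_pos: [0.5931, 0.1451, 0.3075]
orientation: [-3.138, 0.001, 1.57]
contact_force: [0.3, -0.0, -0.7]
gripper_width: 0.0855
grasp_force: 0.0
```

```bash
python3 - <<'E'
from h import *
p=cams.read_camera("side"); save(p,"g7.png",(220,130,340,250),5)
s=manip.get_state(); print(s["tool_pos"],s["orientation"],s["contact_force"],s["gripper_width"])
S=p; h=cv2.cvtColor(S["image"],cv2.COLOR_RGB2HSV); m=cv2.inRange(h,(5,120,60),(20,255,255)); m[:155]=0;m[195:]=0;m[:,:255]=0;m[:,300:]=0
n,_,st,c=cv2.connectedComponentsWithStats(m); print(c[1:],st[1:,4])
E
```

```text
[0.59276461 0.14514781 0.30820388] [-3.13863711e+00  4.01648893e-04  1.56983291e+00] [-0.11436791  0.34730775  0.17089125] 0.08570065696938557
[[267.         165.5       ]
 [264.4        168.8       ]
 [265.         175.        ]
 [285.04651163 182.39534884]] [ 2  5  1 43]
```

View pics/g7.png

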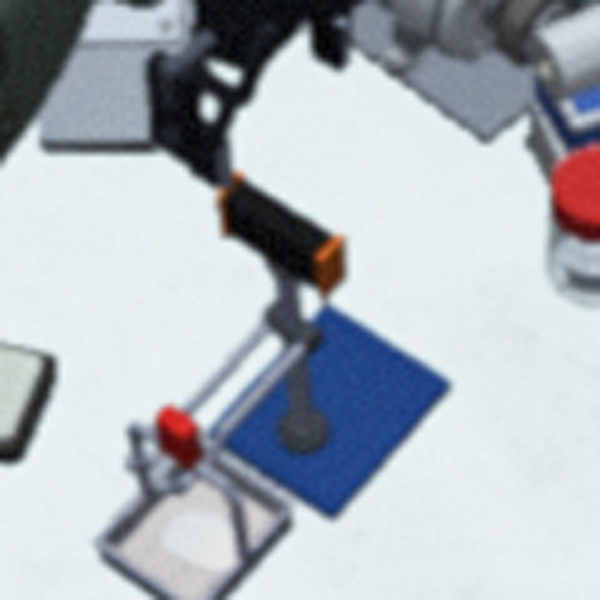

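drive_tool(
  deltas=[0.1,0.1,1,0,1,0,0,2,0,1,0,0,2,0,1,0,0,2,0,1,0,0,2,0,1,0,0,1.2,0,1,0,0,0.4,0,1,0,0,0,0,1,0,0,0,0,1],
)

```text
time_s: 20.1
tool_pos: [0.5953, 0.1464, 0.2043]
orientation: [3.14, -0.001, 1.57]
contact_force: [0.6, 0.5, -0.9]
gripper_width: 0.0855
grasp_force: 0.0
```

drive_tool(
  deltas=[0,0,0,0,0.6,0,0,0,0,0.5,0,0,0,0,0.4,0,0,0,0,0.35,0,0,0,0,0.3,0,0,0,0,0.25,0,0,0,0,0.2,0,0,0,0,0,0,0,0,0,0,0,0,0,0,0],
)

```text
time_s: 21.1
tool_pos: [0.5944, 0.1462, 0.2033]
orientation: [-3.14, 0.0, 1.57]
contact_force: [-3.9, -0.7, 2.0]
gripper_width: 0.0195
grasp_force: 59.8
```

drive_tool(
  deltas=[0,0,0,0,0,0,0,0,0,0,0,0,0,0,0],
)

```text
time_s: 21.4
tool_pos: [0.5945, 0.1462, 0.2034]
orientation: [-3.141, 0.0, 1.57]
contact_force: [-4.6, -1.3, 3.6]
gripper_width: 0.0192
grasp_force: 59.9
```

```bash
python3 -c "
from h import *
force()"
```

```text
21.7 [0.5945 0.1462 0.2034] [-5.06 -0.72  3.93]
```

Gripped. Lifting gently by 8 cm.

drive_tool(
  deltas=[0,0,-0.2,0,0,0,0,-0.4,0,0,0,0,-0.6,0,0,0,0,-0.8,0,0,0,0,-0.8,0,0,0,0,-0.8,0,0,0,0,-0.8,0,0,0,0,-0.8,0,0,0,0,-0.8,0,0,0,0,-0.8,0,0],
)

```text
time_s: 22.7
tool_pos: [0.5949, 0.1462, 0.2721]
orientation: [3.141, -0.0, 1.57]
contact_force: [-0.5, 1.4, -6.2]
gripper_width: 0.0193
grasp_force: 58.9
```

drive_tool(
  deltas=[0,0,-0.6,0,0,0,0,-0.4,0,0,0,0,-0.2,0,0,0,0,0,0,0,0,0,0,0,0,0,0,0,0,0,0,0,0,0,0,0,0,0,0,0,0,0,0,0,0,0,0,0,0,0],
)

```text
time_s: 23.7
tool_pos: [0.5949, 0.1463, 0.2833]
orientation: [-3.142, -0.0, 1.57]
contact_force: [0.7, -0.2, -5.5]
gripper_width: 0.0193
grasp_force: 58.7
```

```bash
python3 - <<'E'
from h import *
p=force(); save(p,"g8.png",(200,110,340,250),4.2)
s=manip.get_state(); print(s["orientation"],s["gripper_width"],np.abs(s["dq"]).max())
E
```

```text
24.0 [0.5949 0.1462 0.2833] [-0.3   0.09 -6.03]
[ 3.14149599e+00 -9.36031671e-05  1.56977990e+00] 0.019295768902965162 0.0013980906811492115
```

View pics/g8.png

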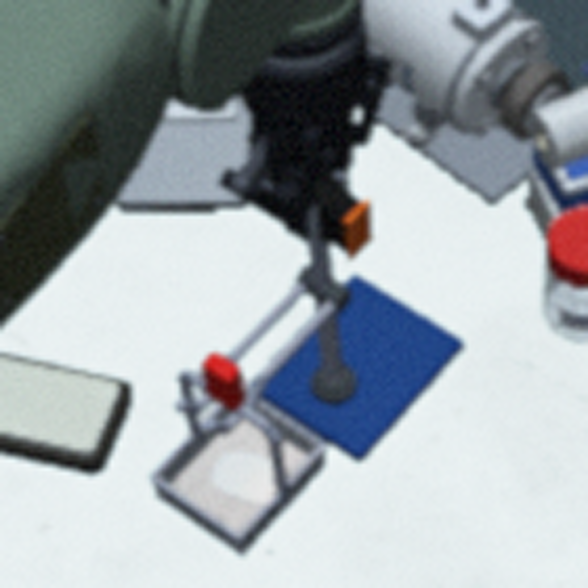

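```bash
python3 - <<'E'
from h import *
p=cams.read_camera("side")
for c in((.085,-.05,.095),(-.035,-.05,.095),(.085,.05,.095)):
    print(((proj(p,np.array([.5949,.146,0])+c)-[200,110]+.5)*4.2).round())
E
```

```text
[469. 338.]
[363. 457.]
[356. 268.]
```

The predicted corners of a level plate raised 8 cm match the picture, with the same small side-camera bias seen on the bench. The stand is level and still.

```bash
python3 -c "
from bench import manip
print(manip.hand_in())"
```

```text
the job is handed in; nothing more can be done
None
```

The job is handed in at about 24 s: the basket hangs from the hook with the lens in it, and the arm is holding the stand by its grip, level and still, about 8 cm above the bench.

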